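Wind the dividing head on to its stop and lock it with the index pin

ROBOT

A 6-joint arm with a two-finger parallel gripper is mounted at the origin on a cart in front of the work surface, level with it; the furniture and walls round the work are solid. World frame = base frame: x ahead of the robot, y to its left, z up, the work surface at z = 0. Lengths are in mm, angles in rad, forces in N, time in s.
With the tool pointing down it reaches from about 350 to 975 mm from the base axis. Payload 7.1 kg.
Tool frame: the origin (TCP) lies midway between the tips of the shut fingers; the grasp point (between the pads) lies 19 mm behind it; z points along the fingers, y is the line along which they close (so a half turn about z gives the same grasp; the last joint's range is limited). The gripper opens to 88 mm and grips with 3 to 60 N. Pads are 20 mm wide; open, the fingers measure 115 mm over their backs; the gripper's body (75 mm by 178 mm) begins 61 mm behind the grasp point.
Start: joints at [1.246, 0.423, 1.63, -0, 1.089, -0.019], TCP at [188.128, 595.997, 222.675] pointing down, gripper open.
Joint ranges: [-3, 3], [-0.9, 2.11], [0.09, 2.58], [-1.31, 4.45], [0.11, 2.69], [-2.54, 2.54]. Speed limits (rad/s): [2.39, 2.39, 3.01, 3.14, 3.14, 3.14].

INTERFACE

Orientations are given as a unit quaternion [x, y, z, w].
In Python, from workcell import manip, cams gives the robot as it stands.
- The arm moves only by the tool arm_command, never from a script. Its argument "targets" is a list that holds one entry, the list of rows, each a list of 5 numbers: the shift along the tool's x, y, z in mm, then the turn about the tool's z in units of 5 degrees (1.0 is 5 degrees), then the finger opening in mm, from 0 to 87.8. In form: [[[x, y, z, twist, jaw], ...]]. A call has 1 to 8 rows; each row shifts and turns the commanded pose from where the row before left it, along the tool's axes as they then stand; what a row does not reach is not made up. A row lasts 1/8 s, in which the tool goes at most 62.5 mm and 10.7 degrees, less where a joint would pass 70% of its speed; a pose out of reach is approached as far as the arm can. A call is refused whole if a number of a shift passes 62.5 or a number of a turn 1, either way. A call with a gripper value outside its range is refused whole. The fingers move at their own pace and stop on an object; "newtons" is the grip in N (left out, the last holds). Time passes only in rows, so rows that do not move let the fingers close. It gives the time, the measured TCP pose, the force, the opening and the grip force at its end, in the units of the state.
- manip.read_state(): the state, without advancing time (a new reading comes with each control period).
- cams.read_camera(name): name is "side" or "top" or "wrist"; returns a dict with "color" (480x640x3 uint8, red, green, blue), "z_map" (480x640 float32, mm along the optical axis (not along the pixel's ray), 0 where there is no reading), "fx", "fy", "cx", "cy" (pixels), "R" (3x3) and "t" (3): a world point X has camera coordinates R X + t; the wrist camera has in their place "mount" (4x4, takes a point from camera to tool coordinates, whose origin is the TCP and whose axes are the flange's). Camera axes: x right, y down, z forward; pixel columns grow to the right and rows downward; lengths in mm; the calibration is good to about 2 mm. A picture is of the moment at which its call begins: read the wrist's pose just before it.
- manip.hand_in(): hands the job in; it is judged then, once.
The state is a dict: "clock": time; "joint_positions": joint angles; "qd": joint speeds; "effort": joint torques, N m; "position": TCP position; "tool_rot": TCP orientation; "force": force on the tool from outside, world axes, zero at the start; "torque": the same for the moment, N m; "finger_gap": finger opening in mm; "grasp_force": force on a finger pad.
Only numpy, scipy, OpenCV 4.12 (cv2) and the standard library are available. Lean on these libraries where they do the work, as an engineer would, in place of code of your own. Each camera call takes 0.05 s, during which the arm holds its last target. There are 200 camera calls.

TASK

Wind the crank of the dividing head clockwise (seen from above) through the few turns that advance its notched disc by about one division, until you feel it come up firmly against its stop; hold it there a moment without forcing the crank, and leave it there. Then take the index pin from its stand and gently push it fully home through the bracket into the notch of the disc, and let go. Leave the other things on the bench alone.

Things in the scene. Friction and masses are not known exactly. Their poses are not given: they have to be found in the camera images.
- head: grey cast dividing head fixed to the bench, base 150 x 235 mm. Origin on the bench under the disc's centre; z up, x along the disc's axis and away from the robot (give or take its yaw), y to the left. A steel bracket over the disc, 40 (x) x 36 (y) mm, top 154 mm high, joins a column of that height behind it (x over 20 mm).
- crank_axis (a point): point on the upright crank axis, on top of the worm casing (a 44 mm round tower, 147 mm high), 75 mm to the right (-y) of the head's origin. The crank's hub above it reaches 166 mm.
- crank_grip (a point): middle of the upright black crank handle, 185 mm above the bench and 38 mm from the crank axis: a free-spinning round grip 20 mm across, 162 to 208 mm above the bench; the lever below it reaches up to 161 mm. The lever may point anywhere at the start. Winding takes about 2 to 5 N at the handle.
- crank (a joint): twist (rad) of the sprung crank lever against its shaft: 0 unloaded, positive when wound clockwise, 0.1 rad for every 16 N at the handle (6 N m per rad). Steady winding gives under 0.04; firm against the stop is 0.04 to 0.17 (7 to 27 N at the handle); beyond that the crank is being forced.
- disc: upright steel disc 110 mm across, 16 thick, 12 rim notches 17 wide, 15 mm deep. Origin at its centre, 75 mm high. Own z axis points at the notch with the long line; it starts 22 to 38 deg to the left (+y) and winding clockwise brings it upright, 12 deg a turn (2 to 3 turns). At the firm stop it is within 1.5 deg of vertical, not alike each time, good enough for the pin. It stays where left.
- bore (a point): centre of the mouth of the upright hole in the bracket, on its top face, 154 mm above the bench. The hole is 13.5 mm wide and 20 mm long; the disc's rim passes 4 mm below the bracket.
- pin: steel index pin, upright in its stand. Origin on its axis at the underside of its 30 mm flange (5 mm thick); above the flange a round knob 22 mm across up to 40 mm above the origin; below it a shank 12 mm across and 38 mm long with a tapered nose. 0.09 kg. Home when the flange lies on the bracket.
- stand: aluminium block 50 x 50 x 44 mm fixed to the bench, with an upright hole 13.5 mm wide in the middle of its top that holds the pin's shank. Origin at the centre of its underside.
- bearing: ball bearing 72 mm across, 17 mm high, lying on the bench, a bystander. Origin under its centre.
- paste_jar: jar of paste 64 mm across, 76 mm high, a bystander. Origin under its centre.
- sleeve: steel sleeve 58 mm across, 76 mm high, standing, a bystander. Origin under its centre.
There are look-alikes about, which are no part of the job. Of the things shaped like the pin, the steel one is meant.

How it is judged (in metres and radians):
On the way, in this order (a step that is already met when the one before it is completed fails the run):
1. the crank is held firmly (over 0.04 rad of twist, 7 N) against the stop, with the marked notch under the bracket (angle between disc's own z axis and vertical below 0.035 rad and value of joint crank above 0.04 rad), for 0.15 s.
2. the pin is home in the bracket (z of pin in the frame of head below 0.157 m and horizontal distance between pin and bore below 0.004 m), for 0.2 s.
At the end, for the whole second after the job is handed in: The disc stands where its stop left it (marked notch within 2 degrees of upright), and the pin stands upright at rest in the bracket hole, its flange within 3 mm of the bracket top and its axis within 4 mm of the hole's (all of step 2 and angle between disc's own z axis and vertical below 0.035 rad and z of pin in the frame of head above 0.15 m and angle between pin's own z axis and vertical below 0.08 rad and linear speed of pin below 0.01 m/s); the robot touches nothing.
It fails at once if the crank is forced: its lever is twisted more than 0.17 rad (27 N at the handle) either way (value of joint crank above 0.17 rad or value of joint crank below -0.17 rad).
It fails at once if the pin is pressed on the disc with more than 25 N (contact force between pin and disc above 25 N).
It fails at once if the pin falls on the bench (height (world z) of pin below 0.03 m).
It fails at once if a bystander is moved more than 20 mm (distance of any of bearing, paste_jar, sleeve from where it was at the start of the episode above 0.02 m).
It also fails if it takes over 72 s, if anything falls off the work surface, if the arm or the gripper's body presses on something with over 40 N, if the wrist force passes 120 N, or if a joint passes its speed limit or range.

## Working session

There is one attempt and no reset: what is moved stays moved. The work goes in short steps, Python scripts to look and compute and a tool call to move; the robot and the scene stay as the last step left them, time stands still between calls to the robot, and variables do not carry over. Pictures are saved under pics/ and viewed, at most 10 in all, crops included, and the job is handed in when it is done.

Besides the shell and the picture viewer there is one more tool, called after "Request:" as name([rows], argument=value, ...), one row to a line, values as JSON. arm_command: Moves the arm, as the interface text tells. Its arguments: {"type":"object","properties":{"targets":{"type":"array"},"newtons":{"type":"number"}},"required":["targets"]}

```bash
mkdir -p pics
cat > h.py <<'E'
import numpy as np, cv2
from workcell import manip, cams
def save(n,c): cv2.imwrite(f'pics/{n}.png',cv2.cvtColor(c,cv2.COLOR_RGB2BGR))
def world(d,s=None):
    z=d['z_map'].astype(float); v,u=np.mgrid[:480,:640]
    P=np.stack([(u-d['cx'])/d['fx']*z,(v-d['cy'])/d['fy']*z,z],-1)
    if 'R' in d: W=(P-np.array(d['t']))@np.array(d['R'])
    else:
        from scipy.spatial.transform import Rotation as Ro
        M=np.array(d['mount']); T=P@M[:3,:3].T+M[:3,3]
        W=T@Ro.from_quat(s['tool_rot']).as_matrix().T+np.array(s['position'])
    W[z<=0]=np.nan
    return W
E
python3 - <<'E'
from h import *
s=manip.read_state(); print(s)
T=cams.read_camera('top');S=cams.read_camera('side')
for n,d in(('top',T),('side',S)):
    np.savez(n,**d); print(n,d['fx'],d['cx'],d['cy'],np.round(d['R'],3).tolist(),np.round(d['t'],1).tolist())
save('both',cv2.resize(np.vstack([T['color'],S['color']]),(450,600)) if 0 else T['color'])
save('side0',S['color'])
E
```

```text
{'clock': 0.0, 'joint_positions': array([ 1.24600677e+00,  4.23834294e-01,  1.63064724e+00,  1.72578188e-05,
        1.08858370e+00, -1.89751374e-02]), 'qd': array([-0.00023848,  0.00042866,  0.00027191, -0.00073665,  0.00066836,
        0.00165584]), 'effort': array([-1.46729062e-04, -5.44632018e+01, -2.73666376e+01,  6.43660733e-02,
        2.28029781e-02, -1.28724014e-04]), 'position': array([187.95629295, 595.51459139, 221.92257304]), 'tool_rot': array([ 1.52315983e-01,  9.88331573e-01, -7.24137291e-04, -1.33463113e-04]), 'force': array([-0.82615013,  0.79183406, -0.76442895]), 'torque': array([-0.02012963,  0.03066579, -0.01524323]), 'grasp_force': 0.0, 'finger_gap': 87.41523631938205}
top 537.4551285563939 315.04941858388145 239.68726674162434 [[0.014, -1.0, 0.027], [-0.984, -0.018, -0.176], [0.176, -0.024, -0.984]] [-97.2, 625.7, 1107.7]
side 586.0416053851648 314.49325288226345 239.78691340149163 [[-0.97, -0.244, -0.014], [-0.079, 0.368, -0.927], [0.232, -0.897, -0.376]] [572.8, 201.8, 874.9]
```

View pics/both.png

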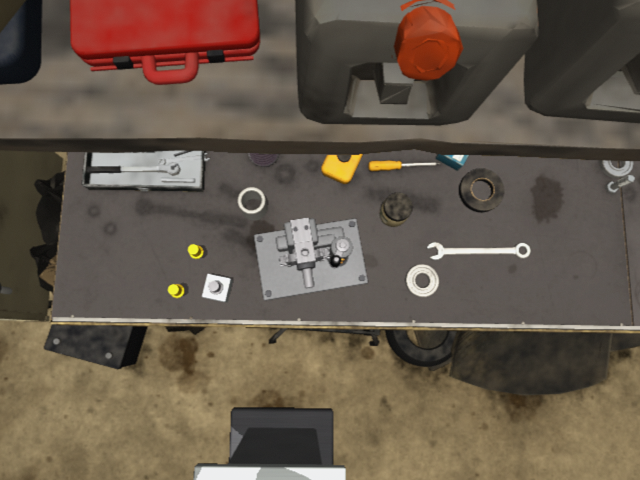

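View pics/side0.png

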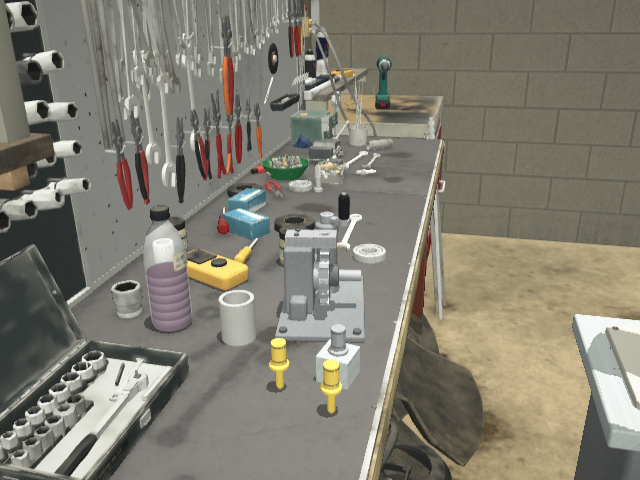

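Top view: the steel pin is in its stand at (215,287), and two yellow look-alikes stand at (195,251) and (176,290). The steel-grey one in the aluminium block fits. The head is at about (304,255), the crank tower at (342,243), with the black grip near (337,260). In the side view the steel pin is at (338,338) and the black grip at (344,205). An enlarged crop will confirm this.

Run:
```python
from h import *
T=dict(np.load('top.npz'));S=dict(np.load('side.npz'))
a=cv2.resize(T['color'][215:310,180:380],(800,380),interpolation=cv2.INTER_CUBIC)
b=cv2.resize(S['color'][185:405,260:380],(120*1,220)); 
save('crop1',a)
W=world(T);WS=world(S)
def p(n,W,u,v): print(n,u,v,np.round(W[v,u],0))
for u,v in [(215,287),(337,260),(342,243),(304,228),(304,258),(195,250),(205,297),(226,280)]: p('T',W,u,v)
for u,v in [(338,330),(344,205),(344,195),(326,216),(320,235),(337,350)]: p('S',WS,u,v)
# clusters by height
for n,W_ in(('T',W),('S',WS)):
  for lo,hi,nm in[(150,158,'bracket'),(160,170,'hub'),(195,215,'grip'),(75,90,'pinTop'),(40,47,'stand')]:
    m=(W_[...,2]>lo)&(W_[...,2]<hi)&(W_[...,0]>300)&(W_[...,0]<800)&(abs(W_[...,1])<400)
    k,l,st,c=cv2.connectedComponentsWithStats(m.astype(np.uint8))
    for i in range(1,k):
      if st[i,4]>15: print(n,nm,st[i].tolist(),np.round(W_[l==i].mean(0),1),np.round(np.ptp(W_[l==i],0)))
```

```text
T 215 287 [519. 120.  83.]
T 337 260 [ 562. -125.  211.]
T 342 243 [ 602. -137.  167.]
T 304 228 [632. -62. 159.]
T 304 258 [573. -63. 155.]
T 195 250 [596. 165.  83.]
T 205 297 [502. 150.  25.]
T 226 280 [538. 103.  47.]
S 338 330 [521. 134.  86.]
S 344 205 [ 562. -110.  192.]
S 344 195 [ 564. -118.  208.]
S 326 216 [ 599. -126.  163.]
S 320 235 [592. -54. 155.]
S 337 350 [522. 135.  53.]
T bracket [291, 218, 25, 46, 678] [608.6 -60.5 155. ] [91. 49.  8.]
T hub [336, 239, 14, 18, 155] [ 595.9 -137.2  164.6] [33. 25.  9.]
T grip [331, 255, 11, 11, 91] [ 563.  -123.4  206.8] [18. 19. 18.]
T pinTop [238, 187, 28, 27, 187] [707.8  50.8  77.6] [57. 57. 10.]
T pinTop [385, 192, 28, 28, 545] [ 701.4 -266.    78. ] [60. 59. 10.]
T pinTop [314, 241, 18, 9, 44] [ 611.1 -102.2   85.2] [17. 36. 14.]
T pinTop [188, 244, 11, 11, 86] [598.8 169.6  79.1] [21. 20. 10.]
T pinTop [282, 258, 12, 7, 20] [574.2 -27.2  85.7] [11. 23. 13.]
T pinTop [295, 262, 21, 26, 216] [546.3 -71.4  84. ] [53. 42. 15.]
T pinTop [209, 281, 11, 11, 89] [521.8 122.4  84.5] [20. 20. 12.]
T pinTop [168, 284, 12, 11, 90] [513
[... 792 characters left out ...]
 35, 17, 199] [709.4  55.8  76.4] [58. 59.  4.]
S pinTop [331, 324, 15, 14, 175] [522.2 128.2  82.4] [21. 25. 12.]
S pinTop [271, 338, 15, 10, 132] [599.3 173.3  78.3] [20. 23.  7.]
S pinTop [323, 359, 17, 13, 160] [514.6 210.2  78.2] [21. 25.  6.]
S stand [289, 295, 25, 13, 96] [616.  -11.3  43.7] [35. 45.  7.]
S stand [285, 296, 5, 5, 17] [645.1 -21.7  43.4] [8. 5. 6.]
S stand [320, 298, 9, 6, 47] [580.3 -28.9  43.3] [16. 14.  7.]
S stand [220, 314, 35, 12, 137] [700.3  73.5  43.5] [54. 35.  7.]
S stand [316, 339, 44, 28, 477] [521.1 131.4  44.6] [58. 63.  7.]
S stand [269, 359, 21, 12, 131] [597.3 179.   43.8] [30. 26.  7.]
S stand [321, 382, 21, 13, 145] [512.8 215.7  43.9] [29. 25.  7.]
```

View pics/crop1.png

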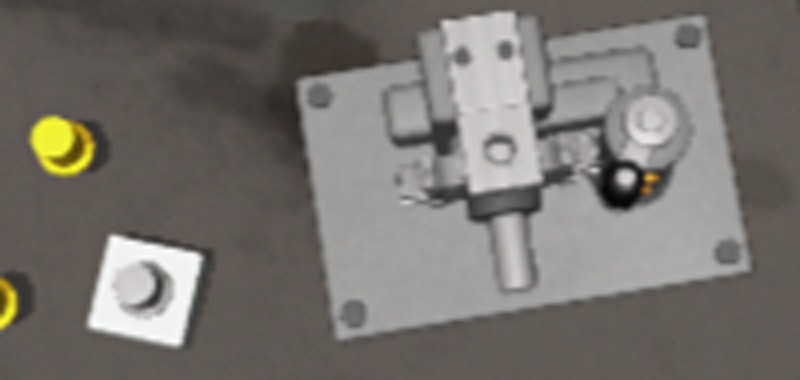

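The crop confirms it: the steel-grey pin is in the white aluminium block at crop (140,287). The yellow ones are look-alikes. The bore is at crop (499,149), the grip at (622,185), and the crank hub at (650,118). Head yaw is about +8.8°. I'll move over the head for a wrist-camera view.

Request:
arm_command([
  [[-35, -32, -8, 0, 87], [-35, -32, -8, 0, 87], [-35, -32, -8, 0, 87], [-35, -32, -8, 0, 87], [-35, -32, -8, 0, 87], [-35, -32, -8, 0, 87], [-35, -32, -8, 0, 87], [-35, -32, -8, 0, 87]],
])

```text
clock: 1.1
position: [378.5, 266.1, 286.8]
tool_rot: [0.152, 0.988, -0.0, -0.0]
force: [0.1, -0.4, -0.2]
finger_gap: 87.1
grasp_force: 0.0
```

```bash
cat >> h.py <<'E'
from scipy.spatial.transform import Rotation as Ro
def totool(target,s=None):
    s=s or manip.read_state(); return np.round(Ro.from_quat(s['tool_rot']).inv().apply(np.array(target)-s['position']),1)
def yaw(s): 
    x=Ro.from_quat(s['tool_rot']).as_matrix()[:,0]; return np.degrees(np.arctan2(x[1],x[0]))
E
python3 - <<'E'
from h import *
s=manip.read_state(); d=cams.read_camera('wrist')
print(s['clock'],s['position'],yaw(s),s['joint_positions'].round(2),d['fx'],np.round(d['mount'],3).tolist())
np.savez('w0',s=s,**d); save('w0',d['color'])
print(totool([560,-80,300],s))
E
```

```text
1.1 [378.46805294 266.08366262 286.79641966] 162.48701079521783 [ 0.59  0.1   1.91 -0.    1.13 -0.68] 330.88451606093173 [[0.001, -0.953, -0.302, 83.347], [1.0, 0.001, -0.0, -0.18], [0.001, -0.302, 0.953, -161.818], [0.0, 0.0, 0.0, 1.0]]
[-277.3 -275.4  -13.2]
```

Request:
arm_command([
  [[-44, -38, -6, 0, 87], [-44, -38, -6, 0, 87], [-44, -38, -6, 0, 87], [-44, -38, -6, 0, 87], [-44, -38, -6, 0, 87], [-44, -38, -6, 0, 87], [0, 0, 0, 0, 87], [0, 0, 0, 0, 87]],
])

```text
clock: 2.15
position: [560.5, -29.1, 322.0]
tool_rot: [0.153, 0.988, 0.0, -0.001]
force: [0.1, 0.7, -0.3]
finger_gap: 86.7
grasp_force: 0.0
```

Run:
```python
from h import *
s=manip.read_state(); d=cams.read_camera('wrist')
print(s['position'],yaw(s),s['joint_positions'].round(2))
np.savez('w1',pos=s['position'],rot=s['tool_rot'],**d); save('w1',d['color'])
W_=world(d,s)
for lo,hi,nm in[(150,158,'bracket'),(162,170,'hub'),(195,215,'grip'),(75,90,'pinTop'),(40,47,'stand')]:
    m=(W_[...,2]>lo)&(W_[...,2]<hi)&(W_[...,0]>300)&(W_[...,0]<800)&(abs(W_[...,1])<400)
    k,l,st,c=cv2.connectedComponentsWithStats(m.astype(np.uint8))
    for i in range(1,k):
      if st[i,4]>40: print(nm,st[i].tolist(),np.round(W_[l==i].mean(0),1),np.round(np.ptp(W_[l==i],0)))
```

```text
[560.46121008 -29.10008197 321.96092618] 162.43772319569945 [-0.07  0.23  1.67  0.    1.25 -1.34]
bracket [274, 231, 67, 81, 2431] [608.1 -60.1 153.7] [92. 50.  8.]
bracket [242, 261, 8, 30, 57] [ 592.6 -125.6  154.9] [33.  8.  6.]
hub [233, 278, 15, 20, 110] [ 598.8 -130.4  163.2] [24. 11.  3.]
grip [215, 257, 24, 23, 400] [ 562.7 -120.8  204.8] [19. 19. 16.]
pinTop [496, 98, 21, 21, 321] [513.8 205.9  77.7] [21. 22.  5.]
pinTop [427, 129, 21, 20, 327] [521.7 122.2  83.2] [21. 22. 11.]
pinTop [477, 180, 19, 18, 258] [598.5 169.7  77.6] [21. 22.  5.]
pinTop [270, 188, 72, 48, 834] [553.  -61.2  83.6] [64. 77. 15.]
pinTop [319, 237, 28, 31, 96] [609.4 -32.7  83.6] [48. 23. 15.]
pinTop [247, 247, 40, 38, 403] [ 612.6 -115.9   86.6] [54. 41. 15.]
pinTop [391, 273, 21, 17, 59] [686.8  40.7  75.5] [16. 30.  2.]
stand [479, 98, 21, 26, 195] [512.9 199.8  43.2] [29. 23.  6.]
stand [407, 116, 41, 45, 1086] [520.7 120.7  43.8] [58. 58.  7.]
stand [462, 174, 22, 23, 160] [595.  164.6  43.2] [30. 28.  7.]
stand [332, 230, 24, 15, 57] [611.5 -12.4  44.6] [23. 27.  7.]
stand [386, 263, 33, 25, 81] [685.7  45.   43.6] [29. 51.  7.]
```

View pics/w1.png

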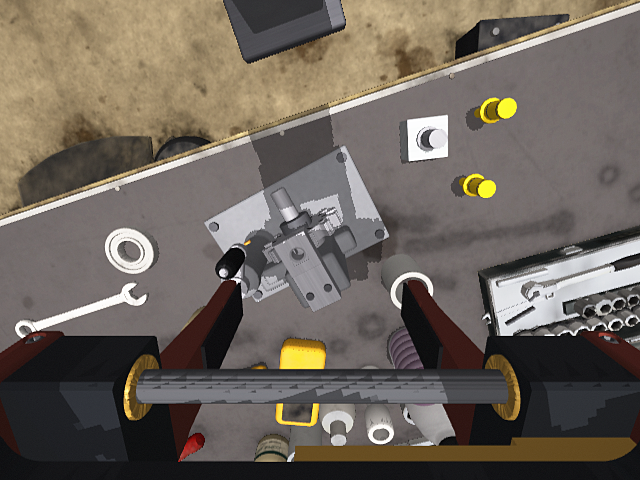

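Wrist view: steel pin in its block at (432,139), yellow look-alikes at (503,108) and (484,186), bore near (298,254), black grip at (230,262), bearing at (129,250). Next I'll refine the axis, bore, grip and disc angle.

```bash
cat > m.py <<'E'
from h import *
w=dict(np.load('w1.npz')); s={'position':w['pos'],'tool_rot':w['rot']}
T=dict(np.load('top.npz'))
views={'w':(w,world(w,s)),'t':(T,world(T)),'s':(lambda d:(d,world(d)))(dict(np.load('side.npz')))}
for n,(d,W) in views.items():
    m=(abs(W[...,2]-154)<3)&(W[...,0]>540)&(W[...,0]<680)&(abs(W[...,1]+62)<40)
    r=cv2.minAreaRect(W[m][:,:2].astype(np.float32)); print(n,'bracket',np.round(np.vstack(cv2.boxPoints(r)),1).tolist(),np.round(r[2],1))
    g=cv2.cvtColor(d['color'],cv2.COLOR_RGB2GRAY)
    # bore: local dark spot near (586,-63)
    c0=np.array([586,-63,154.])
    D=np.linalg.norm(W[...,:2]-c0[:2],axis=-1)
    if n!='s':
        k=(D<11)&(abs(W[...,2]-150)<40); v,u=np.where(k); 
        dk=g[v,u]<np.percentile(g[v,u],80)-25
        uu,vv=u[dk].mean(),v[dk].mean()
        ray=np.array([(uu-d['cx'])/d['fx'],(vv-d['cy'])/d['fy'],1])
        if n=='w':
            M=np.array(d['mount']);R=Ro.from_quat(w['rot']).as_matrix();o=R@M[:3,3]+w['pos'];r_=R@M[:3,:3]@ray
        else: R=np.array(d['R']);o=-R.T@d['t'];r_=R.T@ray
        print(n,'bore',uu,vv,dk.sum(),np.round(o+r_*(154-o[2])/r_[2],1))
    # circles: grip side surface, tower side
    from scipy.optimize import least_squares
    for nm,c,rr,lo,hi in[('grip',(563,-122),10,165,200),('tower',(597,-136),22,100,145),('pin',(521.5,122),11,52,82)]:
        k=(W[...,2]>lo)&(W[...,2]<hi)&(abs(np.linalg.norm(W[...,:2]-np.array(c),axis=-1)-rr)<7)
        P=W[k][:,:2]
        if len(P)>20:
            f=least_squares(lambda q:np.linalg.norm(P-q,axis=1)-rr,c,loss='soft_l1'); print(n,nm,len(P),f.x.round(1),round(float(np.abs(f.fun).mean()),2))
# disc
b=np.array([585,-63.]);th=np.radians(8.8);ex=np.array([np.cos(th),np.sin(th)]);ey=np.array([-np.sin(th),np.cos(th)])
for n,(d,W) in views.items():
    q=W[...,:2]-b; X=q@ex;Y=q@ey;Z=W[...,2]-75
    a=np.degrees(np.arctan2(Y,Z)); r=np.hypot(Y,Z)
    k=(abs(X)<6)&(r<58)&(r>30)&(Z>-20)
    for lo in range(-100,100,4):
        kk=k&(a>=lo)&(a<lo+4)
        if kk.sum()>3: print(n,lo+2,kk.sum(),np.round(np.percentile(r[kk],[10,50,90]),0))
E
python3 m.py
```

```text
w bracket [[562.7000122070312, -50.5], [569.2999877929688, -86.19999694824219], [656.0999755859375, -70.0999984741211], [649.5, -34.29999923706055]] 10.6
w bore 296.7142857142857 254.65546218487395 119 [585.5 -64.9 154. ]
w grip 299 [ 564.7 -123.7] 0.22
w tower 366 [ 599.5 -140.7] 1.37
w pin 141 [522.2 123.4] 0.19
t bracket [[562.2999877929688, -51.0], [568.7000122070312, -86.19999694824219], [655.5999755859375, -70.30000305175781], [649.0999755859375, -35.099998474121094]] 10.3
t bore 304.4871794871795 251.35897435897436 39 [586.  -64.1 154. ]
t grip 24 [ 564.5 -123.7] 0.15
t tower 62 [ 599.8 -139.2] 1.71
t pin 47 [522.2 123. ] 1.07
s bracket [[562.9000244140625, -47.5], [571.7999877929688, -87.80000305175781], [657.5999755859375, -69.0], [648.7999877929688, -28.600000381469727]] 12.4
s grip 217 [ 565.6 -123.2] 1.09
s tower 95 [ 601.  -138.7] 1.12
s pin 267 [523.4 123.7] 0.86
w -98 20 [46. 50. 55.]
w -70 51 [44. 52. 55.]
w -66 11 [50. 53. 55.]
w -50 4 [55. 55. 55.]
w -46 17 [55. 55. 56.]
w -42 25 [52. 55. 55.]
w -38 33 [51. 53. 55.]
w -10 18 [41. 51. 54.]
w 18 31 [53. 53. 54.]
w 22 
[... 361 characters left out ...]
6. 57.]
t -38 29 [42. 49. 56.]
t -34 5 [41. 42. 43.]
t -6 6 [40. 41. 44.]
t -2 4 [39. 41. 42.]
t 18 7 [54. 54. 57.]
t 30 8 [38. 40. 42.]
t 34 5 [39. 40. 49.]
t 38 21 [39. 47. 53.]
t 42 11 [41. 53. 55.]
t 46 4 [40. 52. 53.]
t 50 4 [51. 53. 53.]
t 70 19 [45. 48. 51.]
t 74 9 [39. 48. 52.]
s -10 11 [46. 48. 50.]
s 14 14 [42. 54. 55.]
s 18 28 [41. 47. 55.]
s 22 29 [39. 49. 55.]
s 26 7 [40. 40. 47.]
s 42 16 [52. 54. 56.]
s 46 16 [52. 53. 55.]
s 50 28 [39. 49. 55.]
s 54 8 [38. 39. 40.]
s 58 14 [37. 38. 41.]
s 62 10 [37. 38. 40.]
s 66 11 [37. 39. 40.]
s 70 23 [37. 40. 53.]
s 74 14 [51. 53. 56.]
s 78 14 [51. 53. 54.]
s 82 7 [50. 52. 54.]
s 90 6 [37. 38. 39.]
s 94 12 [38. 39. 39.]
s 98 9 [37. 39. 50.]
```

Request:
arm_command([
  [[-16, -44.5, 20, 0.5, 50], [-16, -44.5, 20, 0.5, 50], [0, 0, 0, 1, 50], [0, 0, 0, 1, 50], [0, 0, 0, 1, 50], [0, 0, 0, 1, 50], [0, 0, 0, 1, 50], [0, 0, 0, 1, 50]],
])

```text
clock: 3.2
position: [562.3, -122.0, 282.7]
tool_rot: [0.443, 0.897, 0.0, -0.0]
force: [-0.2, -0.8, -0.2]
finger_gap: 50.1
grasp_force: 0.0
```

Request:
arm_command([
  [[0, 0, 0, 1, 50], [0, 0, 0, 1, 50], [0, 0, 0, 1, 50], [0, 0, 0, 1, 50], [0, 0, 0, 1, 50], [0, 0, 0, 1, 50], [0, 0, 0, 1, 50], [0, 0, 0, 1, 50]],
])

```text
clock: 4.2
position: [562.3, -122.0, 282.6]
tool_rot: [0.723, 0.691, -0.0, -0.0]
force: [-0.3, 0.1, 0.4]
finger_gap: 50.0
grasp_force: 0.0
```

Request:
arm_command([
  [[0, 0, 0, 1, 50], [0, 0, 0, 1, 50], [0, 0, 0, 0, 50]],
])

```text
clock: 4.58
position: [562.4, -122.3, 282.7]
tool_rot: [0.779, 0.627, -0.0, -0.0]
force: [-0.2, -0.3, -0.5]
finger_gap: 49.7
grasp_force: 0.0
```

Run:
```python
from h import *
s=manip.read_state(); print(s['clock'],s['position'],yaw(s),s['joint_positions'].round(2),s['finger_gap'],s['force'])
print(totool([564.6,-123.7,175],s))
d=cams.read_camera('wrist'); W=world(d,s)
from scipy.optimize import least_squares
c=(564.6,-123.7)
k=(W[...,2]>165)&(W[...,2]<200)&(abs(np.linalg.norm(W[...,:2]-np.array(c),axis=-1)-10)<7);P=W[k][:,:2]
f=least_squares(lambda q:np.linalg.norm(P-q,axis=1)-10,c,loss='soft_l1');print(len(P),f.x,np.nanmax(W[...,2][k]))
```

```text
4.575 [ 562.40852987 -122.29497465  282.68051823] 77.63821585727541 [-0.23  0.29  1.68  0.    1.17 -0.02] 49.66130599148686 [-0.17814262 -0.2717556  -0.46794189]
[ -0.9   2.5 107.7]
255 [ 564.2885939 -123.8708162] 199.9706924637202
```

Request:
arm_command([
  [[-1, 2, 36, 0, 50], [0, 0, 36, 0, 50], [0, 0, 35.5, 0, 50], [0, 0, 0, 0, 50], [0, 0, 0, 0, 15], [0, 0, 0, 0, 15], [0, 0, 0, 0, 15], [0, 0, 0, 0, 15]],
], newtons=20)

```text
clock: 5.62
position: [564.1, -125.2, 176.2]
tool_rot: [0.78, 0.626, -0.0, -0.0]
force: [-4.9, 2.1, 7.7]
finger_gap: 19.2
grasp_force: 20.0
```

Run:
```python
from h import *
s=manip.read_state(); print(s['clock'],s['position'],yaw(s),s['finger_gap'],s['grasp_force'],s['force'])
A=np.array([599.4,-138.7]); y=np.radians(yaw(s)); ex=np.array([np.cos(y),np.sin(y)]);ey=np.array([np.sin(y),-np.cos(y)])
d=s['position'][:2]-A; a0=np.arctan2(d[1],d[0]); print(np.hypot(*d),np.degrees(a0))
p=A+38*np.array([np.cos(a0),np.sin(a0)])
p0=s['position'][:2]
for i in range(1,19):
    a=a0-np.radians(20)*i; q=A+38*np.array([np.cos(a),np.sin(a)]); e=q-p; p=q
    print(i,round(np.degrees(a)),[round(e@ex,1),round(e@ey,1)])
```

```text
5.625 [ 564.06554392 -125.19608677  176.17841601] 77.48704578256509 19.175347343993913 20.009440298890695 [-4.89402314  2.06430933  7.69391731]
37.82696734904361 159.0844397008281
1 139 [np.float64(12.5), np.float64(4.2)]
2 119 [np.float64(10.3), np.float64(8.2)]
3 99 [np.float64(6.9), np.float64(11.2)]
4 79 [np.float64(2.7), np.float64(12.9)]
5 59 [np.float64(-1.9), np.float64(13.1)]
6 39 [np.float64(-6.3), np.float64(11.6)]
7 19 [np.float64(-9.9), np.float64(8.8)]
8 -1 [np.float64(-12.3), np.float64(4.9)]
9 -21 [np.float64(-13.2), np.float64(0.4)]
10 -41 [np.float64(-12.5), np.float64(-4.2)]
11 -61 [np.float64(-10.3), np.float64(-8.2)]
12 -81 [np.float64(-6.9), np.float64(-11.2)]
13 -101 [np.float64(-2.7), np.float64(-12.9)]
14 -121 [np.float64(1.9), np.float64(-13.1)]
15 -141 [np.float64(6.3), np.float64(-11.6)]
16 -161 [np.float64(9.9), np.float64(-8.8)]
17 -181 [np.float64(12.3), np.float64(-4.9)]
18 -201 [np.float64(13.2), np.float64(-0.4)]
```

Request:
arm_command([
  [[12.5, 4.2, 0, 0, 15], [10.3, 8.2, 0, 0, 15], [6.9, 11.2, 0, 0, 15], [2.7, 12.9, 0, 0, 15]],
])

```text
clock: 6.12
position: [608.0, -102.7, 175.9]
tool_rot: [0.78, 0.626, -0.001, 0.001]
force: [-6.3, -12.2, 6.1]
finger_gap: 19.9
grasp_force: 20.0
```

Request:
arm_command([
  [[-3, 12.8, 0, 0, 15], [-6.3, 11.6, 0, 0, 15], [-9.9, 8.8, 0, 0, 15], [-12.3, 4.9, 0, 0, 15], [-13.2, 0.4, 0, 0, 15], [-12.5, -4.2, 0, 0, 15], [-10.3, -8.2, 0, 0, 15], [-6.9, -11.2, 0, 0, 15]],
])

```text
clock: 7.12
position: [607.7, -177.4, 176.2]
tool_rot: [0.78, 0.626, 0.002, 0.001]
force: [3.7, 2.5, 3.9]
finger_gap: 19.1
grasp_force: 20.0
```

Request:
arm_command([
  [[-2.7, -12.9, 0, 0, 15], [1.9, -13.1, 0, 0, 15], [6.3, -11.6, 0, 0, 15], [9.9, -8.8, 0, 0, 15], [12.3, -4.9, 0, 0, 15], [13.2, -0.4, 0, 0, 15], [12.5, 4.2, 0, 0, 15], [10.3, 8.2, 0, 0, 15]],
])

```text
clock: 8.12
position: [580.8, -106.5, 176.0]
tool_rot: [0.78, 0.626, -0.0, 0.0]
force: [-0.4, -5.6, 7.8]
finger_gap: 19.0
grasp_force: 20.0
```

Request:
arm_command([
  [[6.9, 11.2, 0, 0, 15], [2.7, 12.9, 0, 0, 15], [-1.9, 13.1, 0, 0, 15], [-6.3, 11.6, 0, 0, 15], [-9.9, 8.8, 0, 0, 15], [-12.3, 4.9, 0, 0, 15], [-13.2, 0.4, 0, 0, 15], [-12.5, -4.2, 0, 0, 15]],
])

```text
clock: 9.12
position: [628.7, -164.2, 176.0]
tool_rot: [0.78, 0.626, 0.001, -0.0]
force: [-1.1, 4.0, 8.4]
finger_gap: 19.3
grasp_force: 20.0
```

Request:
arm_command([
  [[-10.3, -8.2, 0, 0, 15], [-6.9, -11.2, 0, 0, 15], [-2.7, -12.9, 0, 0, 15], [1.9, -13.1, 0, 0, 15], [6.3, -11.6, 0, 0, 15], [9.9, -8.8, 0, 0, 15], [12.3, -4.9, 0, 0, 15], [13.2, -0.4, 0, 0, 15]],
])

```text
clock: 10.12
position: [563.3, -126.3, 176.1]
tool_rot: [0.78, 0.626, -0.0, 0.0]
force: [-0.4, -3.0, 8.4]
finger_gap: 19.3
grasp_force: 20.0
```

```bash
sed -i 's/^w=dict.*/import sys/; s/^T=dict.*//; s/^views=.*/views={"s":(lambda d:(d,world(d)))(cams.read_camera("side"))}/; s/^b=np.array.*/b=np.array([585.7,-64.7]);th=np.radians(10.4);ex=np.array([np.cos(th),np.sin(th)]);ey=np.array([-np.sin(th),np.cos(th)])/' m.py; sed -i 's/range(-100,100,4)/range(10,100,3)/; s/lo+4/lo+3/; s/lo+2/lo+1.5/' m.py; python3 m.py | grep -v -e pin -e tower -e bracket; python3 -c "
from h import *
s=manip.read_state();print(s['clock'],s['position'],s['force'])"
```

```text
s grip 275 [ 564.  -123.5] 2.84
s 20.5 9 [54. 55. 57.]
s 23.5 10 [39. 54. 57.]
s 26.5 33 [40. 49. 56.]
s 29.5 19 [39. 49. 54.]
s 32.5 5 [39. 40. 42.]
s 35.5 7 [39. 40. 43.]
s 38.5 6 [40. 42. 44.]
s 47.5 7 [53. 54. 55.]
s 50.5 11 [53. 55. 56.]
s 53.5 13 [52. 54. 55.]
s 56.5 16 [39. 53. 55.]
s 59.5 12 [38. 42. 43.]
s 62.5 7 [40. 42. 44.]
s 65.5 7 [39. 40. 42.]
s 68.5 10 [38. 40. 42.]
s 71.5 11 [40. 41. 42.]
s 74.5 6 [39. 41. 43.]
s 77.5 23 [39. 45. 53.]
s 80.5 13 [53. 54. 56.]
s 83.5 11 [52. 54. 56.]
s 86.5 10 [53. 54. 55.]
s 98.5 5 [39. 40. 41.]
10.175 [ 564.0565725  -124.9606336   176.05990154] [-3.23836472  1.65735289  9.59770828]
```

Request:
arm_command([
  [[12.5, 4.2, 0, 0, 15], [10.3, 8.2, 0, 0, 15], [6.9, 11.2, 0, 0, 15], [2.7, 12.9, 0, 0, 15], [-1.9, 13.1, 0, 0, 15], [-6.3, 11.6, 0, 0, 15], [-9.9, 8.8, 0, 0, 15], [0, 0, 0, 0, 15]],
], newtons=14)

```text
clock: 11.18
position: [635.1, -128.2, 175.9]
tool_rot: [0.78, 0.626, -0.001, -0.0]
force: [-3.5, -2.3, 10.5]
finger_gap: 19.6
grasp_force: 14.0
```

```bash
python3 m.py | grep -v -e pin -e tower -e bracket; python3 -c "
from h import *
s=manip.read_state();print(s['clock'],s['position'],s['force'],s['finger_gap'],yaw(s))"
```

```text
s 14.5 10 [54. 55. 56.]
s 17.5 8 [54. 55. 57.]
s 20.5 12 [40. 44. 55.]
s 23.5 37 [40. 49. 55.]
s 26.5 11 [40. 43. 56.]
s 29.5 8 [39. 41. 42.]
s 32.5 5 [40. 41. 42.]
s 44.5 10 [54. 55. 57.]
s 47.5 13 [54. 55. 57.]
s 50.5 18 [42. 53. 57.]
s 53.5 13 [40. 42. 55.]
s 56.5 13 [40. 42. 44.]
s 59.5 9 [39. 41. 42.]
s 62.5 7 [38. 41. 42.]
s 65.5 7 [38. 40. 44.]
s 68.5 9 [40. 42. 44.]
s 71.5 14 [39. 41. 55.]
s 74.5 15 [36. 54. 56.]
s 77.5 11 [51. 54. 57.]
s 80.5 12 [53. 54. 57.]
s 83.5 5 [51. 53. 55.]
s 92.5 4 [39. 41. 42.]
s 95.5 5 [38. 39. 41.]
s 98.5 11 [38. 40. 54.]
11.225 [ 635.06464472 -128.1266557   175.94391605] [-3.11523029 -2.60463936 10.75991304] 19.507851752477634 77.46548496474351
```

Request:
arm_command([
  [[-6, 2.7, 0, 0, 15], [-6.4, 1.6, 0, 0, 15], [-6.6, 0.5, 0, 0, 15], [-3.3, -0.1, 0, 1, 15], [-3.3, -0.1, 0, 1, 15], [-3.3, -0.1, 0, 1, 15], [0, 0, 0, 0, 15]],
], newtons=14)

```text
clock: 12.1
position: [632.9, -155.8, 176.0]
tool_rot: [0.855, 0.518, 0.001, -0.0]
force: [-0.3, 1.4, 9.1]
finger_gap: 19.1
grasp_force: 14.0
```

```bash
cat > f.py <<'E'
from h import *
s=manip.read_state(); A=np.array([599.2,-139.2]); d=s['position'][:2]-A; a=np.arctan2(d[1],d[0])
t=np.array([np.sin(a),-np.cos(a)]); F=s['force'][:2]
R=Ro.from_quat(s['tool_rot']).as_matrix()
print(s['clock'],'phi',np.degrees(a).round(1),'r',np.hypot(*d).round(1),'tang resist',-(F@t).round(1),'rad',(F@d/np.hypot(*d)).round(1),'yaw',yaw(s),s['finger_gap'],'tang in tool',(R.T@np.r_[t,0]).round(2))
E
python3 f.py
```

```text
12.1 phi -26.2 r 37.6 tang resist 1.1 rad -0.9 yaw 62.41653942376478 19.11782252364884 tang in tool [-1.    0.02 -0.  ]
```

Request:
arm_command([
  [[-3.3, -0.1, 0, 1, 15], [-3.3, -0.1, 0, 1, 15], [-3.3, -0.1, 0, 1, 15], [0, 0, 0, 0, 15]],
])

```text
clock: 12.6
position: [627.4, -163.8, 176.0]
tool_rot: [0.916, 0.402, 0.0, -0.0]
force: [-0.8, 2.4, 9.5]
finger_gap: 19.4
grasp_force: 14.0
```

```bash
python3 f.py
```

```text
12.6 phi -41.1 r 37.4 tang resist 1.3 rad -2.2 yaw 47.41609361289467 19.397349590386888 tang in tool [-1.    0.03 -0.  ]
```

Request:
arm_command([
  [[-3.3, -0.1, 0, 1, 15], [-3.3, -0.1, 0, 1, 15], [0, 0, 0, 0, 15]],
])

```text
clock: 12.98
position: [622.6, -168.2, 176.0]
tool_rot: [0.947, 0.321, 0.001, -0.001]
force: [-0.9, 2.9, 8.2]
finger_gap: 19.9
grasp_force: 14.0
```

```bash
python3 f.py
```

```text
12.975 phi -51.1 r 37.3 tang resist 1.2 rad -2.8 yaw 37.413839034304445 19.89293088582827 tang in tool [-1.    0.03 -0.  ]
```

Request:
arm_command([
  [[-3.3, -0.3, 0, 1, 15], [-3.3, -0.3, 0, 1, 15], [0, 0, 0, 0, 15]],
])

```text
clock: 13.35
position: [617.1, -171.7, 176.1]
tool_rot: [0.972, 0.237, 0.001, -0.0]
force: [0.6, 2.2, 6.9]
finger_gap: 19.4
grasp_force: 14.0
```

```bash
python3 f.py
```

```text
13.35 phi -61.1 r 37.1 tang resist 1.6 rad -1.6 yaw 27.41732050703329 19.42103909452239 tang in tool [-1.    0.03 -0.  ]
```

Request:
arm_command([
  [[-3.3, -0.2, 0, 1, 15], [-3.3, -0.2, 0, 1, 15], [0, 0, 0, 0, 15]],
])

```text
clock: 13.72
position: [611.2, -174.2, 176.1]
tool_rot: [0.988, 0.151, 0.001, -0.0]
force: [1.0, 2.0, 7.3]
finger_gap: 19.5
grasp_force: 14.0
```

```bash
python3 f.py
```

```text
13.725 phi -71.1 r 37.0 tang resist 1.5 rad -1.6 yaw 17.41686656077923 19.53366163505715 tang in tool [-1.    0.03 -0.  ]
```

Request:
arm_command([
  [[-2.7, -0.1, 0, 0.8, 15], [-2.7, -0.1, 0, 0.8, 15], [0, 0, 0, 0, 15]],
], newtons=12)

```text
clock: 14.1
position: [606.0, -175.5, 176.1]
tool_rot: [0.997, 0.082, 0.001, -0.0]
force: [1.2, 1.9, 6.2]
finger_gap: 19.3
grasp_force: 12.0
```

```bash
python3 f.py
```

```text
14.1 phi -79.3 r 36.9 tang resist 1.6 rad -1.6 yaw 9.429322814204047 19.253874001506667 tang in tool [-1.    0.02 -0.  ]
```

Request:
arm_command([
  [[-2.7, -0.1, 0, 0.8, 15], [-2.7, -0.1, 0, 0.8, 15], [0, 0, 0, 0, 15]],
])

```text
clock: 14.48
position: [600.8, -176.0, 176.1]
tool_rot: [1.0, 0.013, 0.001, -0.0]
force: [1.5, 0.8, 6.3]
finger_gap: 20.0
grasp_force: 12.0
```

```bash
python3 f.py; python3 m.py | tail -22
```

```text
14.475 phi -87.5 r 36.8 tang resist 1.6 rad -0.8 yaw 1.4357165778699366 20.03378562574319 tang in tool [-1.    0.02 -0.  ]
s 20.5 26 [42. 49. 54.]
s 23.5 12 [39. 42. 50.]
s 26.5 4 [40. 41. 42.]
s 38.5 4 [53. 53. 53.]
s 41.5 14 [53. 55. 57.]
s 44.5 10 [54. 55. 56.]
s 47.5 19 [40. 53. 56.]
s 50.5 17 [39. 50. 54.]
s 53.5 8 [38. 41. 43.]
s 56.5 13 [39. 40. 41.]
s 59.5 8 [40. 41. 43.]
s 62.5 7 [40. 41. 43.]
s 65.5 7 [38. 42. 43.]
s 68.5 17 [38. 53. 56.]
s 71.5 13 [52. 55. 57.]
s 74.5 10 [52. 54. 56.]
s 77.5 13 [52. 53. 56.]
s 80.5 5 [52. 53. 54.]
s 89.5 5 [38. 39. 42.]
s 92.5 9 [38. 39. 42.]
s 95.5 7 [38. 41. 55.]
s 98.5 26 [38. 48. 54.]
```

Request:
arm_command([
  [[-2.7, -0.1, 0, 0.8, 15], [-2.7, -0.1, 0, 0.8, 15], [0, 0, 0, 0, 15]],
])

```text
clock: 14.9
position: [595.5, -175.9, 176.1]
tool_rot: [0.998, -0.057, 0.001, -0.0]
force: [2.4, 1.6, 6.8]
finger_gap: 19.5
grasp_force: 12.0
```

```bash
python3 f.py
```

```text
14.9 phi -95.8 r 36.9 tang resist 2.2 rad -1.8 yaw -6.571494665139874 19.471454667406807 tang in tool [-1.    0.01 -0.  ]
```

Request:
arm_command([
  [[-2.7, -0.1, 0, 0.8, 15], [-2.7, -0.1, 0, 0.8, 15], [0, 0, 0, 0, 15]],
])

```text
clock: 15.28
position: [590.2, -175.0, 176.1]
tool_rot: [0.992, -0.127, 0.001, -0.0]
force: [2.2, 0.4, 6.3]
finger_gap: 19.6
grasp_force: 12.0
```

```bash
python3 f.py
```

```text
15.275 phi -104.1 r 36.9 tang resist 2.1 rad -0.9 yaw -14.566317603890774 19.62527308082442 tang in tool [-1.    0.01 -0.  ]
```

Request:
arm_command([
  [[-2.7, -0.1, 0, 0.8, 15], [-2.7, -0.1, 0, 0.8, 15], [0, 0, 0, 0, 15]],
])

```text
clock: 15.65
position: [587.6, -174.0, 176.3]
tool_rot: [0.981, -0.196, 0.004, -0.0]
force: [10.6, -1.4, 0.2]
finger_gap: 19.3
grasp_force: 12.0
```

```bash
python3 f.py
```

```text
15.65 phi -108.5 r 36.6 tang resist 10.5 rad -2.0 yaw -22.56464930097082 19.30621711892643 tang in tool [-1.    0.07 -0.01]
```

Request:
arm_command([
  [[-1, 0, 0, 0, 15], [0, 0, 0, 0, 15], [0, 0, 0, 0, 15], [0, 0, 0, 0, 15]],
])

```text
clock: 16.15
position: [587.2, -173.8, 176.3]
tool_rot: [0.981, -0.195, 0.005, 0.0]
force: [11.8, -1.7, -1.3]
finger_gap: 19.5
grasp_force: 12.0
```

```bash
python3 f.py; python3 m.py | tail -22
```

```text
16.15 phi -109.1 r 36.6 tang resist 11.7 rad -2.3 yaw -22.518776903792716 19.473358440739478 tang in tool [-1.    0.06 -0.01]
s 23.5 9 [39. 40. 42.]
s 26.5 4 [40. 41. 41.]
s 38.5 6 [52. 54. 55.]
s 41.5 10 [53. 55. 56.]
s 44.5 13 [53. 54. 57.]
s 47.5 24 [40. 48. 55.]
s 50.5 12 [38. 42. 55.]
s 53.5 7 [39. 40. 43.]
s 56.5 12 [37. 40. 41.]
s 59.5 10 [39. 41. 44.]
s 62.5 7 [39. 40. 42.]
s 65.5 8 [39. 40. 42.]
s 68.5 13 [39. 42. 55.]
s 71.5 14 [52. 54. 57.]
s 74.5 12 [51. 55. 57.]
s 77.5 9 [52. 53. 56.]
s 83.5 4 [40. 41. 42.]
s 86.5 6 [40. 41. 42.]
s 89.5 7 [38. 40. 41.]
s 92.5 7 [39. 41. 42.]
s 95.5 12 [38. 41. 52.]
s 98.5 27 [42. 51. 55.]
```

The stop is firm: about 11.7 N, a twist of about 0.074 rad, held for more than 0.5 s. I'll ease off, release and lift.

Request:
arm_command([
  [[1.5, 0, 0, 0, 15], [1.3, 0, 0, 0, 15], [0, 0, 0, 0, 50], [0, 0, 0, 0, 50], [0, 0, 0, 0, 50], [0, 0, -25, 0, 50], [0, 0, -25, -1, 50], [0, 0, -25, -1, 50]],
])

```text
clock: 17.2
position: [585.2, -174.2, 250.5]
tool_rot: [0.994, -0.108, -0.001, -0.0]
force: [0.4, -0.9, 0.3]
finger_gap: 50.2
grasp_force: 0.0
```

Request:
arm_command([
  [[0, 0, 0, -1, 50], [0, 0, 0, -1, 50], [0, 0, 0, -1, 50], [0, 0, 0, -1, 50], [0, 0, 0, -1, 50], [0, 0, 0, -1, 50], [0, 0, 0, 0, 50]],
])

```text
clock: 18.08
position: [585.3, -174.2, 249.9]
tool_rot: [0.988, 0.152, -0.0, -0.0]
force: [-0.4, -0.1, -0.1]
finger_gap: 50.1
grasp_force: 0.0
```

```bash
python3 - <<'E'
from h import *
s=manip.read_state(); print(s['clock'],s['position'],yaw(s),s['joint_positions'].round(2),s['finger_gap'],s['force'])
print(totool([522,123,200],s))
E
python3 m.py | tail -22
```

```text
18.075 [ 585.33052094 -174.23105071  249.87657705] 17.42868429637277 [-0.31  0.37  1.64 -0.    1.13  0.96] 50.051594816699996 [-0.43910808 -0.07318065 -0.10501263]
[  28.6 -302.5   50. ]
s 20.5 26 [41. 51. 56.]
s 23.5 7 [39. 40. 47.]
s 26.5 5 [41. 42. 44.]
s 38.5 5 [53. 55. 56.]
s 41.5 10 [53. 56. 57.]
s 44.5 12 [54. 55. 56.]
s 47.5 24 [39. 48. 56.]
s 50.5 10 [38. 42. 55.]
s 53.5 9 [38. 40. 43.]
s 56.5 9 [39. 41. 43.]
s 59.5 9 [39. 41. 43.]
s 62.5 7 [40. 40. 42.]
s 65.5 7 [39. 41. 45.]
s 68.5 14 [41. 48. 56.]
s 71.5 12 [53. 55. 56.]
s 74.5 12 [53. 55. 55.]
s 77.5 9 [51. 55. 56.]
s 86.5 9 [38. 40. 41.]
s 89.5 5 [38. 40. 41.]
s 92.5 8 [38. 39. 42.]
s 95.5 11 [39. 40. 53.]
s 98.5 29 [43. 50. 54.]
```

Request:
arm_command([
  [[4.8, -50.4, 0, 0, 50], [4.8, -50.4, 0, 0, 50], [4.8, -50.4, 0, 0, 50], [4.8, -50.4, 0, 0, 50], [4.8, -50.4, 20, 0, 50], [4.8, -50.4, 20, 0, 50], [0, 0, 10, 0, 50], [0, 0, 0, 0, 50]],
])

```text
clock: 19.12
position: [522.0, 122.5, 199.5]
tool_rot: [0.988, 0.152, -0.001, 0.0]
force: [0.1, 0.8, 0.5]
finger_gap: 50.4
grasp_force: 0.0
```

```bash
cat > p.py <<'E'
from h import *
from scipy.optimize import least_squares
s=manip.read_state(); d=cams.read_camera('wrist'); W=world(d,s)
print(s['clock'],s['position'],yaw(s)); save('p',d['color'])
for nm,c,rr,lo,hi in[('pin',(522,123),11,52,82),('flange',(522,123),15,43,49)]:
    k=(W[...,2]>lo)&(W[...,2]<hi)&(abs(np.linalg.norm(W[...,:2]-np.array(c),axis=-1)-rr)<5);P=W[k][:,:2]
    if len(P)<20: continue
    f=least_squares(lambda q:np.linalg.norm(P-q,axis=1)-rr,c,loss='soft_l1');print(nm,len(P),f.x.round(1),np.abs(f.fun).mean())
k=(abs(W[...,:2]-[522,123]).max(-1)<8)&(W[...,2]>60); print('top z',np.median(W[k][:,2]),W[k].mean(0),k.sum())
print(totool([*f.x,53],s))
E
python3 p.py
```

```text
19.125 [521.95206294 122.50547462 199.52605405] 17.471463974712922
pin 178 [521.6 123.4] 0.15127648574186658
flange 469 [522.9 123.6] 2.328164823966997
top z 83.90476742543107 [522.30637379 123.14454343  83.52500577] 330
[  1.4  -0.8 146.5]
```

View pics/p.png

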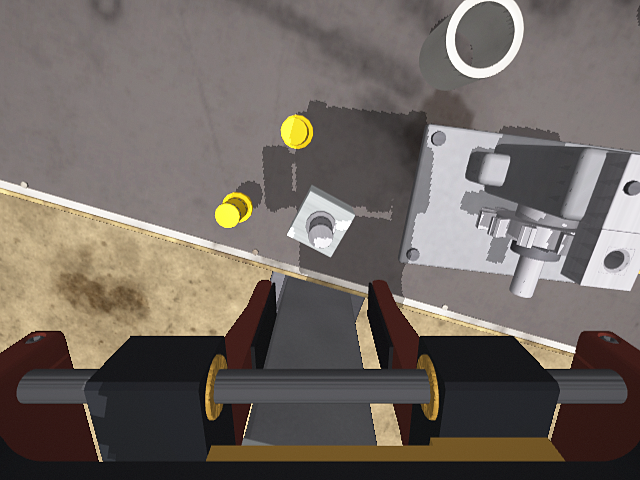

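The steel pin in its block at (320,230) lies centred between the fingers. The yellow ones at (233,212) and (296,131) are clear.

Request:
arm_command([
  [[0.2, -0.8, 45, 0, 50], [0, 0, 45, 0, 50], [0, 0, 40, 0, 50], [0, 0, 15.5, 0, 50], [0, 0, 0, 0, 50], [0, 0, 0, 0, 15], [0, 0, 0, 0, 15], [0, 0, 0, 0, 15]],
], newtons=25)

```text
clock: 20.18
position: [522.9, 123.8, 55.6]
tool_rot: [0.988, 0.152, 0.001, -0.0]
force: [0.1, 0.2, -0.2]
finger_gap: 23.2
grasp_force: 0.0
```

Run:
```python
from h import *
s=manip.read_state(); print(s['clock'],s['position'],yaw(s),s['finger_gap'],s['force'],s['torque'],s['grasp_force'])
```

```text
20.175 [522.92023708 123.79212146  55.64498253] 17.48572964321244 23.240505470755714 [ 0.14229033  0.19039735 -0.23252659] [ 0.01628944  0.08770432 -0.02523674] 0.0
```

Request:
arm_command([
  [[0, 0, 0, 0, 15], [0, 0, 0, 0, 15], [0, 0, 0, 0, 15], [0, 0, -8, 0, 15], [0, 0, -20, 0, 15], [0, 0, -40, 0, 15], [0, 0, -45, 0, 15], [0, 0, -45, 0, 15]],
])

```text
clock: 21.18
position: [521.8, 123.6, 214.2]
tool_rot: [0.988, 0.152, -0.0, 0.0]
force: [0.5, 0.3, -1.2]
finger_gap: 20.8
grasp_force: 25.0
```

```bash
cat > g.py <<'E'
from h import *
from scipy.optimize import least_squares
s=manip.read_state(); print(s['clock'],s['position'],yaw(s),s['finger_gap'],s['grasp_force'],s['force'])
t=s['position']
for n in('wrist','side','top'):
    d=cams.read_camera(n); W=world(d,s); 
    if n=='side': save('held',cv2.resize(d['color'][100:400,200:500],(600,600)))
    D=W-t; rr=np.linalg.norm(D[...,:2],axis=-1)
    for nm,lo,hi,r in(('shank',-45,-14,6),('flange',-12,-9,15),('knob',-5,30,11)):
        k=(D[...,2]>lo)&(D[...,2]<hi)&(abs(rr-r)<5); P=W[k][:,:2]
        if len(P)>15:
            f=least_squares(lambda q:np.linalg.norm(P-q,axis=1)-r,t[:2],loss='soft_l1')
            print(n,nm,len(P),f.x.round(1),(f.x-t[:2]).round(1),np.abs(f.fun).mean().round(2),'z',np.percentile(D[...,2][k],[2,98]).round(1))
    k=rr<12; print(n,'low',np.round(np.nanpercentile(D[...,2][k&(D[...,2]>-60)],[1,3,10]),1) if (k&(D[...,2]>-60)).any() else '')
E
python3 g.py
```

```text
21.175 [521.81063797 123.56771598 214.22420075] 17.482536414275316 20.831803914409512 24.999654293060303 [ 0.54013573  0.29359251 -1.20475744]
wrist shank 85 [520.9 123. ] [-1.  -0.5] 0.16 z [-43.7 -34. ]
wrist flange 63 [520.8 122.9] [-1.  -0.7] 0.18 z [-11.5  -9. ]
wrist knob 2535 [521.2 123.1] [-0.6 -0.4] 1.51 z [-3.7 29.3]
wrist low [-40.6  -6.6  -2.3]
side shank 152 [525.9 124. ] [4.1 0.4] 0.76 z [-41.2 -15.4]
side knob 99 [523.5 126.5] [1.6 2.9] 1.34 z [-4.4  3.4]
side low [-42.1 -40.  -36.5]
top low [353.6 354.1 354.8]
```

View pics/held.png

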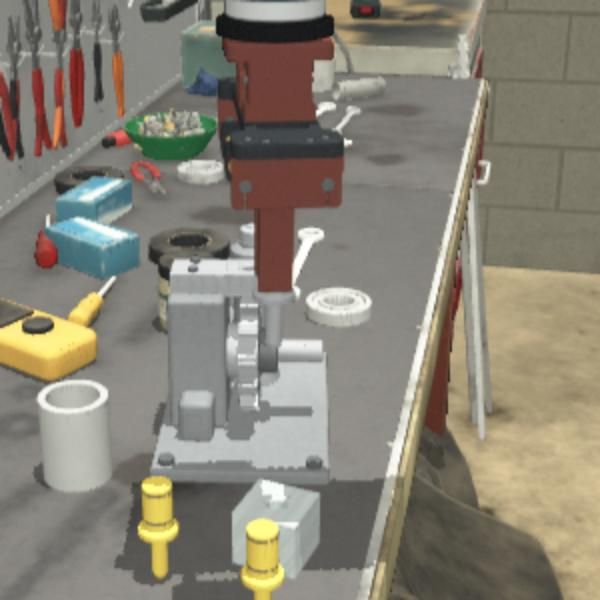

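Request:
arm_command([
  [[0, 0, -12, 0, 15], [1.1, 39.7, 0, 0, 15], [1.1, 39.7, 0, 0, 15], [1.1, 39.7, 0, 0, 15], [1.1, 39.7, 0, 0, 15], [1.1, 39.7, 0, 0, 15], [0, 0, 0, 0, 15], [0, 0, 0, 0, 15]],
])

```text
clock: 22.32
position: [586.2, -63.6, 223.6]
tool_rot: [0.988, 0.152, -0.001, -0.001]
force: [-0.5, -0.1, -1.2]
finger_gap: 21.3
grasp_force: 25.0
```

```bash
cat >> g.py <<'E'
d=cams.read_camera('wrist'); W=world(d,s); m=(abs(W[...,2]-154)<3)&(W[...,0]>540)&(W[...,0]<680)&(abs(W[...,1]+62)<40)
P=W[m][:,:2].astype(np.float32)
r=cv2.minAreaRect(P); print('bracket',np.round(cv2.boxPoints(r),1).tolist(),r[2])
save('over',d['color'])
E
python3 g.py
```

```text
22.325 [586.24047607 -63.63419751 223.58161854] 17.45201040082129 21.263245856176816 24.999563992023468 [-0.47206391 -0.07461082 -1.23678747]
wrist shank 83 [585.2 -64.2] [-1.  -0.6] 0.17 z [-44.4 -33.6]
wrist flange 57 [585.2 -64.3] [-1.  -0.6] 0.16 z [-11.3  -9.2]
wrist knob 2543 [585.7 -64.1] [-0.5 -0.5] 1.51 z [-4.1 29.3]
wrist low [-40.3  -6.6  -2. ]
side shank 120 [587.3 -63.3] [1.1 0.3] 1.19 z [-44.3 -14.7]
side knob 38 [587.4 -62. ] [1.2 1.7] 1.64 z [-5.  18.6]
side low [-47.3 -45.8 -42.5]
top low [350.7 351.4 352.4]
bracket [[562.5999755859375, -51.20000076293945], [569.0999755859375, -86.69999694824219], [655.2999877929688, -70.80000305175781], [648.7999877929688, -35.29999923706055]] 10.445549964904785
```

View pics/over.png

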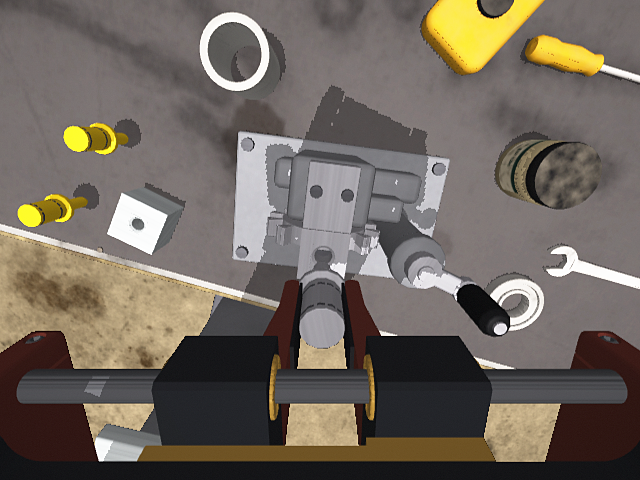

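The wrist view shows the held pin above the bracket, with the bore at (322,258) just ahead of the shank and the crank standing clear at (480,305). I'll shift 0.8 mm and lower.

Request:
arm_command([
  [[0.1, 0.8, 8, 0, 15], [0, 0, 8, 0, 15], [0, 0, 3, 0, 15], [0, 0, 2, 0, 15], [0, 0, 2, 0, 15], [0, 0, 2, 0, 15], [0, 0, 0, 0, 15]],
])

```text
clock: 23.4
position: [587.5, -64.8, 199.6]
tool_rot: [0.988, 0.152, -0.0, -0.0]
force: [-1.4, -0.2, -1.7]
finger_gap: 21.0
grasp_force: 25.0
```

```bash
cat > q.py <<'E'
from h import *
s=manip.read_state(); R=Ro.from_quat(s['tool_rot']).as_matrix()
print(s['clock'],s['position'].round(2),'F',s['force'].round(1),'F tool',(R.T@s['force']).round(1),'M',s['torque'].round(2),s['finger_gap'])
E
python3 q.py
```

```text
23.4 [587.46 -64.81 199.59] F [-1.4 -0.2 -1.7] F tool [-1.4 -0.3  1.7] M [ 0.03  0.12 -0.01] 21.048216883596304
```

Request:
arm_command([
  [[-0.3, 0, 2, 0, 15], [0, 0, 2, 0, 15], [0, 0, 2, 0, 15], [0, 0, 2, 0, 15], [0, 0, 0, 0, 15]],
])

```text
clock: 24.02
position: [587.1, -64.8, 191.4]
tool_rot: [0.988, 0.152, -0.0, -0.0]
force: [-1.1, 0.1, -2.2]
finger_gap: 21.1
grasp_force: 25.0
```

```bash
python3 q.py
```

```text
24.025 [587.07 -64.79 191.38] F [-1.1  0.1 -2.2] F tool [-1.  -0.4  2.2] M [0.16 0.26 0.01] 21.11186768090291
```

Request:
arm_command([
  [[-0.2, 0, 2, 0, 15], [0, 0, 2, 0, 15], [0, 0, 2, 0, 15], [0, 0, 2, 0, 15], [0, 0, 2, 0, 15], [0, 0, 0, 0, 15]],
])

```text
clock: 24.78
position: [586.9, -64.9, 181.4]
tool_rot: [0.988, 0.152, -0.0, -0.0]
force: [-1.3, 1.5, -2.2]
finger_gap: 21.0
grasp_force: 25.0
```

```bash
python3 q.py
```

```text
24.775 [586.92 -64.88 181.38] F [-1.3  1.5 -2.2] F tool [-0.8 -1.8  2.2] M [0.4  0.35 0.06] 21.04576792234198
```

Smooth so far. The nose is about to enter the notch, so I'll go on in small steps.

Request:
arm_command([
  [[-0.1, -0.1, 1.5, 0, 15], [0, 0, 1.5, 0, 15], [0, 0, 1.5, 0, 15], [0, 0, 1.5, 0, 15], [0, 0, 0, 0, 15]],
])

```text
clock: 25.4
position: [586.9, -64.9, 175.5]
tool_rot: [0.988, 0.152, -0.0, -0.0]
force: [-1.0, 1.9, -1.4]
finger_gap: 21.4
grasp_force: 25.0
```

```bash
python3 q.py
```

```text
25.4 [586.9  -64.87 175.47] F [-1.   1.9 -1.4] F tool [-0.4 -2.1  1.4] M [0.38 0.37 0.02] 21.409044120068362
```

Request:
arm_command([
  [[0, -0.1, 1.5, 0, 15], [0, 0, 1.5, 0, 15], [0, 0, 1.5, 0, 15], [0, 0, 1.5, 0, 15], [0, 0, 1, 0, 15], [0, 0, 0, 0, 15]],
])

```text
clock: 26.15
position: [586.9, -64.8, 168.5]
tool_rot: [0.988, 0.152, -0.0, 0.0]
force: [-1.1, 1.3, -1.3]
finger_gap: 20.8
grasp_force: 25.0
```

```bash
python3 q.py
```

```text
26.15 [586.86 -64.79 168.49] F [-1.1  1.3 -1.3] F tool [-0.7 -1.6  1.3] M [0.24 0.35 0.02] 20.790634153871387
```

Request:
arm_command([
  [[0, 0, 1, 0, 15], [0, 0, 1, 0, 15], [0, 0, 0.7, 0, 15], [0, 0, 0.7, 0, 15], [0, 0, 0, 0, 15]],
])

```text
clock: 26.78
position: [586.9, -64.7, 165.5]
tool_rot: [0.988, 0.152, 0.0, -0.0]
force: [-2.6, 1.9, 5.1]
finger_gap: 20.9
grasp_force: 25.0
```

```bash
python3 q.py
```

```text
26.775 [586.87 -64.69 165.5 ] F [-2.6  1.9  5.1] F tool [-1.9 -2.6 -5.1] M [0.37 0.63 0.04] 20.90969668540684
```

The flange has seated, as expected, at TCP z = 165.5 with about 6 N. Releasing and lifting.

Request:
arm_command([
  [[0, 0, 0, 0, 45], [0, 0, 0, 0, 45], [0, 0, 0, 0, 45], [0, 0, -10, 0, 45], [0, 0, -30, 0, 45], [0, 0, -40, 0, 45], [0, 0, -30, 0, 45], [0, 0, 0, 0, 45]],
])

```text
clock: 27.78
position: [588.5, -65.0, 278.5]
tool_rot: [0.988, 0.152, 0.003, 0.001]
force: [0.3, -0.6, -0.7]
finger_gap: 45.0
grasp_force: 0.0
```

```bash
python3 q.py
python3 - <<'E'
from h import *
from scipy.optimize import least_squares
s=manip.read_state(); d=cams.read_camera('wrist'); W=world(d,s); S=cams.read_camera('side')
save('end',np.hstack([cv2.resize(d['color'][180:420,200:480],(420,360)),cv2.resize(S['color'][180:340,260:420],(360,360))]))
c=(585.6,-65)
k=(W[...,2]>163)&(W[...,2]<190)&(abs(np.linalg.norm(W[...,:2]-np.array(c),axis=-1)-11)<4);P=W[k][:,:2]
f=least_squares(lambda q:np.linalg.norm(P-q,axis=1)-11,c,loss='soft_l1');print(len(P),f.x.round(1))
k=np.linalg.norm(W[...,:2]-f.x,axis=-1)<8; print('top z',np.median(W[k][:,2]))
k=(abs(np.linalg.norm(W[...,:2]-f.x,axis=-1)-13.5)<1.2)&(W[...,2]>150); print('flange z',np.percentile(W[k][:,2],[20,50,80]))
E
python3 m.py | tail -20
```

```text
27.775 [588.53 -65.01 278.46] F [ 0.3 -0.6 -0.7] F tool [0.1 0.7 0.8] M [-0.02  0.15  0.  ] 45.03359591112608
209 [585.6 -65.1]
top z 193.9169105829268
flange z [158.43899339 159.16302182 159.84408314]
s 38.5 5 [53. 55. 55.]
s 41.5 12 [52. 56. 57.]
s 44.5 10 [53. 55. 57.]
s 47.5 22 [42. 53. 55.]
s 50.5 15 [38. 43. 49.]
s 53.5 10 [38. 40. 42.]
s 56.5 10 [39. 41. 42.]
s 59.5 8 [38. 40. 42.]
s 62.5 6 [38. 40. 42.]
s 65.5 7 [38. 41. 42.]
s 68.5 15 [39. 43. 56.]
s 71.5 13 [53. 55. 56.]
s 74.5 14 [52. 54. 57.]
s 77.5 7 [53. 56. 56.]
s 83.5 4 [41. 42. 42.]
s 86.5 6 [40. 41. 42.]
s 89.5 6 [39. 40. 40.]
s 92.5 7 [38. 39. 42.]
s 95.5 16 [38. 41. 52.]
s 98.5 25 [41. 50. 54.]
```

View pics/end.png

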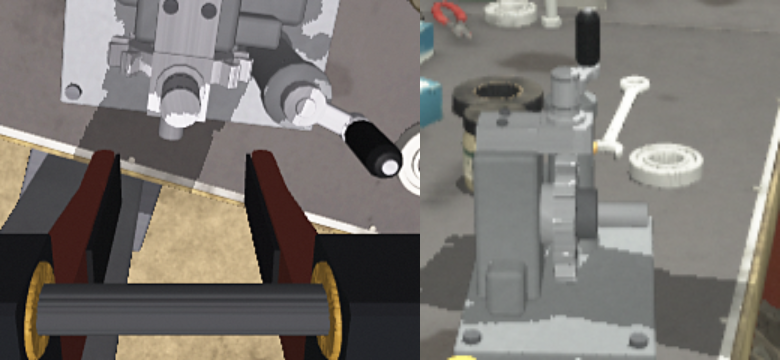

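The pin stands upright in the bracket, at (180,100) in the left half and (565,88) in the right half. Its flange top is at 159 mm and its knob top at 194 mm, so it is home, and the gripper is clear.

```bash
python3 -c "
from workcell import manip
print(manip.hand_in())"
```

```text
the job is handed in; nothing more can be done
None
```

I wound the crank to its firm stop (about 12 N at the handle, held over half a second), then seated the steel index pin fully home in the bracket and let go. The final look showed it upright with the disc unmoved, and I handed the job in at about 28 s; no verdict came back.

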